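Third hand for a linear guide: hold the rail on its datum shoulder

TASK

Be the third hand for a colleague who is about to screw the loose linear guide rail down on its machine bed. Slide the carriage along the rail into a gap between two neighbouring screw holes, so that all three holes in the rail lie open; then bring the rail's right-hand end up against the end stop and press the rail flat along the raised shoulder behind it with a steady push of about 12 N (never more than 50 N). Finish while still pressing, do not let go, and leave the hex key, the V block and the red and white box where they are.

Things in the scene. Friction and masses are not known exactly. Their poses are not given: they have to be found in the camera images.
- bed: Heavy fixed machine bed, 170 x 310 x 20 mm, green-grey sides, bright ground top. x points across it, away from the robot (within about 0.4 rad), y along it to the left, z up. Origin on the desk right below the middle of the shoulder's front face. The rail's seat is its low top in front of the shoulder, x = -100 to 0 mm, 20 mm above the desk.
- shoulder: Raised rear part of the bed, 69 x 306 mm, 5 mm higher than the seat. Its rigid front face (bed x = 0) is the datum edge; the rail is pressed on it towards the bed's +x. Origin at the foot of that face, mid length, axes as the bed's. On it, below 14 mm: three cap screws (x 15 to 60, y -85 to 5); a dark bearing block 36 mm high (x 12 to 56, y -145 to -127).
- stop_face (a point): Foot of the end stop's face, at bed x = -10, y = -120 mm, 20 mm above the desk; axes as the bed's. The stop is a fixed dark steel bar at the right-hand end of the seat, bed x = -61 to -1 mm, 16 mm thick, 12 mm high above the seat; its face looks to +y and the rail's right-hand end belongs against it.
- rail: Loose steel linear guide rail, 20 mm wide (x), 240 long (y), 18 high, 0.5 kg, lying on the oiled seat with 1 to 2 N of friction. Origin under its middle, axes nearly the bed's. Three 8.5 mm screw holes in its top at y = -80, 0, 80. Starts 10 to 30 mm short of the end stop, 18 to 32 mm short of the shoulder at mid length and up to 0.08 rad askew. Seated: origin at bed x = -10, y = 0.
- rail_hole (a point): Mouth of the rail's middle screw hole, on the rail's top, 18 mm above its underside; axes as the rail's.
- rail_end (a point): Middle of the upper edge of the rail's left-hand end face (rail y = +120 mm, 18 mm above its underside). Pushing that face along the rail's -y sends the rail to the end stop.
- seat_hole (a point): Mouth of the middle tapped hole in the seat, at bed x = -10, y = 0 mm, 20 mm above the desk; the rail's middle hole belongs above it. Axes as the bed's.
- carriage (a joint): Carriage's middle along the rail's y axis, in m: 0 over the middle hole, growing to the left, limits +-0.093. Slides with 0.5 N of friction and stays where left. It starts over the middle hole (within 0.022). The gaps' middles are at +0.040 and -0.040; all holes are open from 0.030 to 0.050 on either side.
- carriage_top (a point): Middle of the carriage's top, 30.5 mm above the rail's underside. The carriage, steel with green ends, is 44 mm wide across the rail and 50 mm long; it straddles the rail, its sides reaching 7 to 30.5 mm above the rail's underside. Grip the 44 mm from above or push an end.
- hex_key: Dark hex key, 30 x 84 x 7 mm, lying on the left rear of the bed. Origin under its middle. Leave it alone.
- vee: Small ground steel V block, 45 x 50 x 36 mm, standing to the left of the bed. Origin under its middle. Leave it alone.
- stylus_box: Red and white cardboard box, 34 x 85 x 34 mm, lying to the left of the bed. Origin under its middle. Leave it alone.

How it is judged (in metres and radians):
On the way, in this order (a step that is already met when the one before it is completed fails the run):
1. the carriage stands in a gap between two screw holes, all three holes open ((value of joint carriage between 0.03 and 0.05 m or value of joint carriage between -0.05 and -0.03 m)), for 0.2 s.
2. the rail is pressed against the shoulder with 5 to 20 N, its middle hole over the tapped hole (contact force between rail and shoulder between 5 and 20 N and horizontal distance between rail_hole and seat_hole below 0.003 m), for 0.3 s.
At the end, for the whole second after the job is handed in: Still pressing: the rail bears on the shoulder with 5 to 20 N, at rest, flat on the seat and parallel to the shoulder within 0.015 rad, its middle hole within 3 mm of the tapped hole (end at the end stop), and the carriage stands 30 to 50 mm either side of the middle hole (all of step 2 and contact force between the fingers and rail above 3 N and angle between the y axis of rail and the y axis of bed, either way round below 0.015 rad and angle between rail's own z axis and vertical below 0.03 rad and z of rail in the frame of seat_hole below 0.002 m and linear speed of rail below 0.01 m/s and (value of joint carriage between 0.03 and 0.05 m or value of joint carriage between -0.05 and -0.03 m)); the arm keeps its last pose, push and grip.
It fails at once if the rail is rammed against the shoulder with more than 50 N (contact force between rail and shoulder above 50 N).
It fails at once if the hex key is disturbed (distance of hex_key from where it was at the start of the episode above 0.015 m).
It fails at once if the V block is disturbed (distance of vee from where it was at the start of the episode above 0.015 m).
It fails at once if the red and white box is disturbed (distance of stylus_box from where it was at the start of the episode above 0.015 m).
It also fails if it takes over 64 s, if anything falls off the work surface, if the arm or the gripper's body presses on something with over 40 N, if the wrist force passes 120 N, or if a joint passes its speed limit or range.

ROBOT

A 6-joint arm with a two-finger parallel gripper is mounted at the origin on the work surface; the furniture and walls round the work are solid. World frame = base frame: x ahead of the robot, y to its left, z up, the work surface at z = 0. Lengths are in mm, angles in rad, forces in N, time in s.
With the tool pointing down it reaches from about 350 to 875 mm from the base axis. Payload 4.2 kg.
Tool frame: the origin (TCP) lies between the finger pads; the fingertips stand 17 mm ahead of it and the grasp point (between the pads) lies 2 mm behind it; z points along the fingers, y is the line along which they close (so a half turn about z gives the same grasp; the last joint's range is limited). The gripper opens to 85 mm and grips with 20 to 120 N. Pads are 22 mm wide; open, the fingers measure 114 mm over their backs; the gripper's body (76 mm by 85 mm) begins 54 mm behind the grasp point. The pads swing forward as they close: fully open they stand 13 mm farther back than shut.
Start: joints at [-0.844, 0.385, 0.008, 0, -1.194, -0.259], TCP at [281.838, -557.823, 248.312] pointing down, gripper open.
Joint ranges: [-3.14, 3.14], [-1.21, 2.06], [-1.07, 1.41], [-3.16, 2.05], [-2.99, -0.16], [-3.1, 3.1]. Speed limits (rad/s): [2.79, 2.79, 3.14, 3.14, 3.14, 3.14].

INTERFACE

Orientations are given as a unit quaternion [x, y, z, w].
In Python, from bench import arm gives the robot as it stands.
- The arm moves only by the shell command python3 jog.py 'ROWS' [OPENING]. ROWS is one flat JSON list of numbers that holds 1 to 10 rows one after another, with no inner brackets; each row has 6 numbers: dx, dy, dz in units of 5 mm, then a rotation vector rx, ry, rz in rad; each row is the pose to reach, as a shift and turn from the pose commanded when the command began, along the tool's axes at that moment; what a row does not reach only later rows make up. A row lasts 1/10 s, in which the tool goes at most 50 mm and 0.15 rad, less where a joint would pass 70% of its speed; a pose out of reach is approached as far as the arm can. OPENING is the finger opening in mm, set as the command begins (- or left out keeps the last). The fingers move at their own pace and stop on an object; the grip force is fixed at half the most. Time passes only in rows, so rows that do not move let the fingers close. It prints the time, the measured TCP pose, the force, the opening and the grip force at its end. Input that does not fit is refused with a message, and nothing moves.
- arm.read_state(): the state, without advancing time (a new reading comes with each control period).
- arm.get_image(name): name is "side" or "top"; returns the picture (420x560x3 uint8, blue, green, red); there is no depth.
- arm.get_calibration(name): a dict with "K" (3x3 intrinsics, pixels), "D" ([k1, k2, p1, p2, k3] as OpenCV has them; the pictures are not rectified), "rvec" (rotation vector, rad) and "tvec" (3), from world to camera coordinates, as OpenCV has them. Camera axes: x right, y down, z forward; pixel columns grow to the right and rows downward; lengths in mm; the calibration is good to about 2 mm. A picture is of the moment at which its call begins. get_calibration takes no time and is no camera call.
- arm.job_done(): hands the job in; it is judged then, once.
The state is a dict: "clock": time; "joints": joint angles; "joint_vel": joint speeds; "joint_efforts": joint torques, N m; "position": TCP position; "ee_rot": TCP orientation; "contact_force": force on the tool from outside, world axes, zero at the start; "wrist_torque": the same for the moment, N m; "gripper_width": finger opening in mm; "grasp_force": force on a finger pad.
Only numpy, scipy, OpenCV 4.12 (cv2) and the standard library are available. Lean on these libraries where they do the work, as an engineer would, in place of code of your own. Each camera call takes 0.05 s, during which the arm holds its last target. There are 200 camera calls.

## Working session

There is one attempt and no reset: what is moved stays moved. The work goes in short steps, Python scripts to look and compute and a shell command to move; the robot and the scene stay as the last step left them, time stands still between calls to the robot, and variables do not carry over. Pictures are saved under pics/ and viewed, at most 10 in all, crops included, and the job is handed in when it is done.

```bash
ls; mkdir -p pics
python3 - <<'E'
from bench import arm
import cv2
for n in("top","side"):
    cv2.imwrite(f"pics/{n}0.png",arm.get_image(n)); print(n,arm.get_calibration(n))
print(arm.read_state())
E
```

```text
bench.py
jog.py
pics
top {'K': array([[467.24640932,   0.        , 284.26295488],
       [  0.        , 467.24640932, 205.1894488 ],
       [  0.        ,   0.        ,   1.        ]]), 'D': array([-0.0510295,  0.       ,  0.       ,  0.       ,  0.       ]), 'rvec': array([ 2.12943531, -2.13317769,  0.11562733]), 'tvec': array([  21.798642  ,  514.45598515, 1021.19040931])}
side {'K': array([[486.52705616,   0.        , 286.67833832],
       [  0.        , 486.52705616, 218.21613642],
       [  0.        ,   0.        ,   1.        ]]), 'D': array([-0.04846346,  0.        ,  0.        ,  0.        ,  0.        ]), 'rvec': array([ 1.86708311,  1.44502377, -0.65171614]), 'tvec': array([-155.50041932, -273.50679887, 1291.14438355])}
{'clock': 0.1, 'joints': array([-8.44393692e-01,  3.85477064e-01,  6.81094966e-03, -3.86905686e-04,
       -1.19396340e+00, -2.58596180e-01]), 'joint_vel': array([-0.001717  , -0.00205572,  0.00162663,  0.00213591, -0.00016819,
        0.00053595]), 'joint_efforts': array([ 7.00971741e-04, -3.93320525e+01,  1.88929939e+01,  4.19798389e+00,
       -2.53475780e-03,  1.81396913e-06]), 'position': array([ 281.63862302, -557.44012519,  247.35858882]), 'ee_rot': array([-2.31706709e-01,  9.72785243e-01,  8.92683495e-04, -2.74950235e-04]), 'contact_force': array([0.43534859, 0.15582548, 1.03073372]), 'wrist_torque': array([0.0035757 , 0.01667633, 0.00219432]), 'grasp_force': 0.0, 'gripper_width': 85.36625422607534}
```
View pics/top0.png

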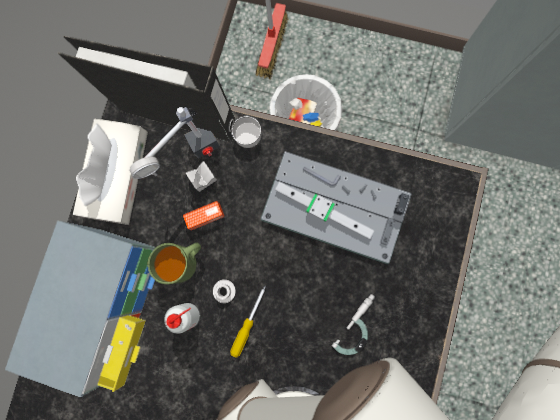

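View pics/side0.png

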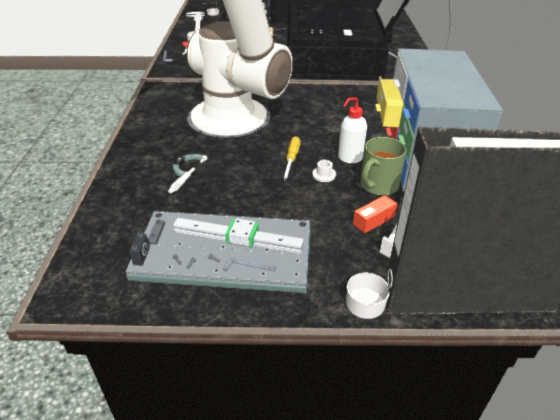

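The top view shows the bed at about (335, 208), with the rail running from (277, 187) to (372, 236) and the carriage at (320, 207). The stop is at right around (390, 232). Next I'll enlarge that area.

Run:
```python
import cv2
i=cv2.imread("pics/top0.png")[145:270,255:420]
cv2.imwrite("pics/c1.png",cv2.resize(i,None,fx=4.8,fy=4.8,interpolation=cv2.INTER_CUBIC))
i=cv2.imread("pics/side0.png")[205:295,125:320]
cv2.imwrite("pics/c2.png",cv2.resize(i,None,fx=4,fy=4,interpolation=cv2.INTER_CUBIC))
```

View pics/c1.png

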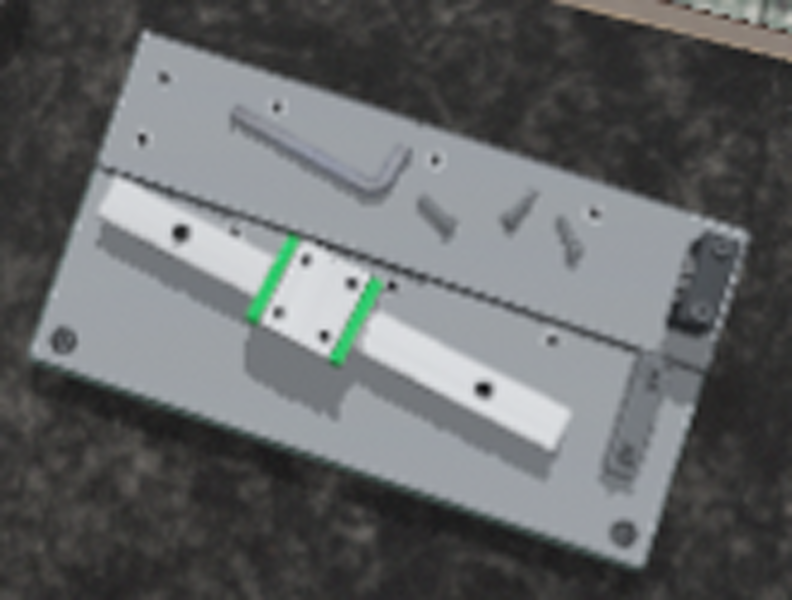

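View pics/c2.png

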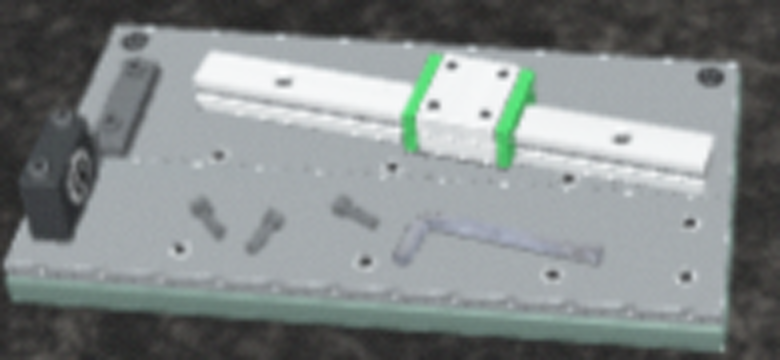

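The crop shows the tapped seat holes at (235,231), (391,285) and (551,340). The rail's outer holes are at (181,233) and (484,389), and the carriage centre is near (315,299). I'll fit poses to these points in both views.

```bash
cat > h.py <<'E'
import numpy as np,cv2
from scipy.optimize import least_squares
from scipy.spatial.transform import Rotation as R
from bench import arm
C={n:arm.get_calibration(n) for n in("top","side")}
def proj(n,P):
    c=C[n]; return cv2.projectPoints(np.array(P,float).reshape(-1,3),c["rvec"],c["tvec"],c["K"],c["D"])[0].reshape(-1,2)
def ray(n,uv,z):
    c=C[n]; Rm=cv2.Rodrigues(c["rvec"])[0]; q=cv2.undistortPoints(np.array([[uv]],float),c["K"],c["D"])[0,0]
    d=Rm.T@np.r_[q,1]; o=-Rm.T@c["tvec"]; return o+d*(z-o[2])/d[2]
def crop(p,off,s): return (np.array(p,float)+.5)/s-.5+off
def w(p,P): # planar pose x,y,yaw
    P=np.array(P,float); c,s=np.cos(p[2]),np.sin(p[2])
    return np.c_[p[0]+c*P[:,0]-s*P[:,1],p[1]+s*P[:,0]+c*P[:,1],P[:,2]]
def fit(obs,p0):
    f=lambda p:np.concatenate([(proj(n,w(p,P))-uv).ravel() for n,P,uv in obs])
    r=least_squares(f,p0,loss="soft_l1",x_scale=[10,10,.1]); return r.x,f(r.x)
def inbed(b,q): # world xy -> bed
    c,s=np.cos(b[2]),np.sin(b[2]); d=np.array(q)[:2]-b[:2]; return np.array([c*d[0]+s*d[1],-s*d[0]+c*d[1]])
E
python3 - <<'E'
from h import *
np.set_printoptions(precision=3,suppress=True)
T=lambda p:crop(p,[255,145],4.8); S=lambda p:crop(p,[125,205],4)
B=[(-100,155,20),(-100,-155,20),(69,153,25),(69,-153,25),(-10,80,20),(-10,0,20),(-10,-80,20)]
bt=("top",B,T([(32,357),(642,568),(147,33),(748,233),(235,231),(391,285),(551,340)]))
bs=("side",B,S([(738,63),(118,25),(725,325),(8,265),(568,178),(392,167),(219,156)]))
L=[(0,80,38),(0,-80,38)]
rt=("top",L,T([(181,233),(484,389)])); rs=("side",L,S([(622,139),(284,82)]))
p0=[520,-100,-.3]
for nm,o in(("top",0),("side",1),("both",2)):
    b=[[bt],[bs],[bt,bs]][o]; r=[[rt],[rs],[rt,rs]][o]
    pb,e=fit(b,p0); pr,e2=fit(r,p0)
    print(nm,pb,abs(e).max(),"rail",pr,abs(e2).max(),"rail in bed",inbed(pb,pr),pr[2]-pb[2])
    for n,uv in(("top",T((315,298.5))),("side",S((468,90)))):
        c=ray(n,uv,50.5); print("  car",n,c,inbed(pr,c))
E
```

```text
top [ 528.567 -101.374   -0.336] 1.5830706175766522 rail [504.661 -68.049  -0.485] 0.05008855215925223 rail in bed [-33.567  23.563] -0.14884189547986948
  car top [508.624 -59.814  50.5  ] [-0.337  9.134]
  car side [509.293 -59.914  50.5  ] [0.302 9.357]
side [ 529.438 -100.783   -0.341] 2.1224186830455096 rail [506.748 -68.08   -0.487] 0.0831244717089703 rail in bed [-32.314  23.241] -0.14633200178935407
  car top [508.624 -59.814  50.5  ] [-2.211  8.183]
  car side [509.293 -59.914  50.5  ] [-1.573  8.407]
both [ 528.861 -101.008   -0.338] 2.5478512212627606 rail [505.523 -68.003  -0.487] 0.46366705710613587 rail in bed [-32.955  23.409] -0.14883617158601825
  car top [508.624 -59.814  50.5  ] [-1.088  8.689]
  car side [509.293 -59.914  50.5  ] [-0.45   8.913]
```

Run:
```python
from h import *
np.set_printoptions(precision=1,suppress=True)
T=lambda p:crop(p,[255,145],4.8); S=lambda p:crop(p,[125,205],4)
B=[(-100,155,20),(-100,-155,20),(69,153,25),(69,-153,25),(-10,80,20),(-10,0,20),(-10,-80,20)]
A=T([(32,357),(642,568),(147,33),(748,233),(235,231),(391,285),(551,340)])
D=S([(738,63),(118,25),(725,325),(8,265),(568,178),(392,167),(219,156)])
p,_=fit([("top",B,A),("side",B,D)],[520,-100,-.3])
print(p,proj("top",w(p,B))-A,proj("side",w(p,B))-D,sep="\n")
for b,a,d in zip(B,A,D): print(b,inbed(p,ray("top",a,b[2])),inbed(p,ray("side",d,b[2])))
E=T([(118,176),(97,212),(572,408),(553,452)])
for e in E: print(inbed(p,ray("top",e,38)))
for e in T([(100,168),(700,370)]): print("edge",inbed(p,ray("top",e,25)))
for e in T([(655,352),(605,485)]): print("stop",inbed(p,ray("top",e,32)))
for e in S([(130,60),(158,65),(130,152),(100,150)]): print("stop side",inbed(p,ray("side",e,32)))
```

```text
[ 528.9 -101.    -0.3]
[[-1.8 -0.3]
 [ 0.4  0.6]
 [-0.6 -0.8]
 [ 0.4 -0.2]
 [-0.4 -0. ]
 [ 0.1 -0.1]
 [ 0.  -0.2]]
[[ 1.5 -0.4]
 [-1.3 -0.8]
 [-0.2 -2.5]
 [-1.4 -0.3]
 [ 0.3  0.6]
 [ 0.2  0.4]
 [-0.2  0.2]]
(-100, 155, 20) [-99.3 150.9] [-98.5 152.1]
(-100, -155, 20) [ -99.  -153.6] [ -97.8 -151.7]
(69, 153, 25) [ 67.6 151.1] [ 74.6 153.6]
(69, -153, 25) [  68.3 -152.4] [  69.4 -150.4]
(-10, 80, 20) [-9.8 79.2] [-11.4  79.3]
(-10, 0, 20) [-10.2   0.1] [-11.   -0.5]
(-10, -80, 20) [-10.4 -80.1] [-10.6 -79.7]
[ -5.8 139.4]
[-25.5 143.1]
[-40.5 -97.4]
[-62.9 -95.3]
edge [ -2.8 150.4]
edge [  -1.8 -150.4]
stop [  -1.8 -126.7]
stop [ -68.9 -123.6]
stop side [ -58.8 -132.7]
stop side [ -56.6 -118.7]
stop side [   3.1 -115.2]
stop side [   3.1 -128.8]
```

```bash
cat >> h.py <<'E'
def goal(x,y,z,a):
    """row from the measured pose to TCP x,y,z, pointing down with tool y at world angle a (mod pi)"""
    s=arm.read_state(); R0=R.from_quat(s["ee_rot"])
    best=None
    for k in(0,np.pi):
        ty=np.array([np.cos(a+k),np.sin(a+k),0]); tz=np.array([0,0,-1.]); G=R.from_matrix(np.c_[np.cross(ty,tz),ty,tz])
        rv=(R0.inv()*G).as_rotvec()
        if best is None or np.linalg.norm(rv)<np.linalg.norm(best): best=rv
    print("row",np.round(R0.inv().apply(np.array([x,y,z])-s["position"]),1),np.round(best,3))
E
python3 - <<'E'
from h import *
b=[528.9,-101,-.338]
goal(508.9,-59.9,130,-.487)
for e in [(235,115),(400,150),(375,195),(430,200),(450,240),(575,265)]: print(inbed(b,ray("top",crop(e,[255,145],4.8),30)))
E
```

```text
row [-427.2  341.4  117.9] [ 0.002  0.    -0.616]
[41.8690244 97.0847437]
[51.36538088 16.97669303]
[26.73595217 21.29870257]
[32.98094133 -4.18115456]
[ 17.75277967 -19.21286717]
[ 25.6914865  -78.81795931]
```

The rows are not in the units I measure in: shifts go in units of 5 mm. I convert before sending: 61 mm is 12.2, -390 mm is -78.

```bash
python3 jog.py '[-7.6,6,0,0,0,-0.06,-15.2,12.2,0,0,0,-0.12,-23,18.4,0,0,0,-0.18,-30.8,24.6,0,0,0,-0.25,-38.4,30.8,0,0,0,-0.31,-46.2,37,0,0,0,-0.37,-54,43,0,0,0,-0.43,-61.6,49.2,0,0,0,-0.49,-70,56,4,0,0,-0.55,-78,62.4,10,0,0,-0.616]' 62; python3 jog.py '[-4,3,6,0,0,0,-7.4,5.8,13.6,0,0,0,-7.4,5.8,13.6,0,0,0,-7.4,5.8,13.6,0,0,0,-7.4,5.8,13.6,0,0,0]'
python3 - <<'E'
from h import *
goal(508.9,-59.9,47,-.487)
E
```

```text
clock: 1.1
position: [484.5, -114.8, 207.3]
ee_rot: [-0.517, 0.856, -0.001, 0.002]
contact_force: [1.0, -0.2, -1.1]
gripper_width: 62.1
grasp_force: 0.0
clock: 1.6
position: [476.2, -71.0, 139.9]
ee_rot: [-0.516, 0.857, -0.001, 0.001]
contact_force: [0.4, 0.1, 0.5]
gripper_width: 61.5
grasp_force: 0.0
row [-25.  -23.5  93. ] [-0.003  0.001 -0.   ]
```

```bash
python3 jog.py '[-2.4,-2.4,4,0,0,0,-5,-4.7,9,0,0,0,-5,-4.7,9,0,0,0,-5,-4.7,9,0,0,0]'
python3 - <<'E'
from h import *
goal(508.9,-59.9,47,-.487)
cv2.imwrite("pics/t1.png",arm.get_image("top"))
E
```

```text
clock: 2.0
position: [507.9, -60.3, 94.4]
ee_rot: [-0.515, 0.857, -0.0, 0.0]
contact_force: [1.2, 0.2, 0.2]
gripper_width: 62.3
grasp_force: 0.0
row [-0.8 -0.7 47.4] [-0.001  0.    -0.001]
```

Scaled: 30 mm is 6, 47 mm is 9.4.

```bash
python3 jog.py '[-0.16,-0.14,3,0,0,0,-0.16,-0.14,6,0,0,0,-0.16,-0.14,8,0,0,0,-0.16,-0.14,9.4,0,0,0,-0.16,-0.14,9.4,0,0,0]'; python3 jog.py '[0,0,0,0,0,0,0,0,0,0,0,0,0,0,0,0,0,0,0,0,0,0,0,0,0,0,0,0,0,0,0,0,0,0,0,0,0,0,0,0,0,0]' 40;  python3 - <<'E'
from h import *
s=arm.read_state();p=s["position"][:2]
print(s["contact_force"])
i=arm.get_image("top")[145:270,255:420]
cv2.imwrite("pics/c3.png",cv2.resize(i,None,fx=4.8,fy=4.8,interpolation=cv2.INTER_CUBIC))
i=arm.get_image("side")[185:295,125:320]
cv2.imwrite("pics/c4.png",cv2.resize(i,None,fx=4,fy=4,interpolation=cv2.INTER_CUBIC))
E
```

```text
clock: 2.55
position: [507.9, -59.4, 46.4]
ee_rot: [-0.516, 0.857, 0.0, -0.0]
contact_force: [-0.4, 0.8, 0.4]
gripper_width: 62.2
grasp_force: 0.0
clock: 3.25
position: [508.8, -59.1, 47.5]
ee_rot: [-0.516, 0.857, -0.0, 0.001]
contact_force: [-0.7, 0.5, 5.9]
gripper_width: 42.6
grasp_force: 62.5
[-0.73481082  0.54611832  5.9185154 ]
```

View pics/c4.png

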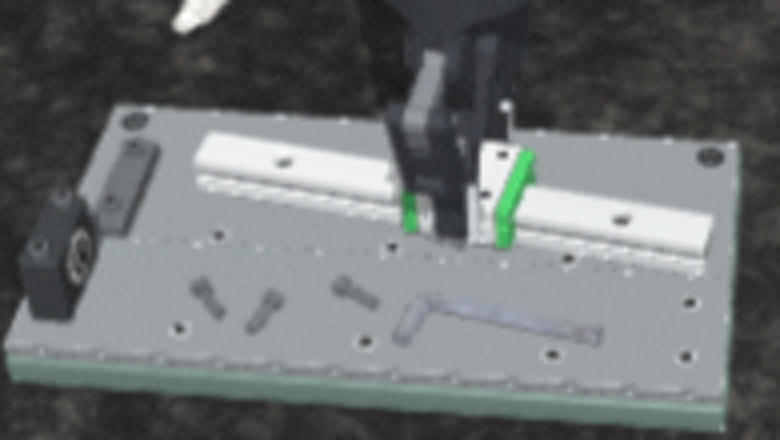

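The fingers hold the carriage on both sides and nothing else moved. Next I'll slide it 49 mm along the rail to the right, then square the rail up through it.

```bash
python3 jog.py '[1,0,0,0,0,0,2,0,0,0,0,0,3,0,0,0,0,0,4,0,0,0,0,0,5,0,0,0,0,0,6,0,0,0,0,0,7,0,0,0,0,0,8,0,0,0,0,0,9,0,0,0,0,0,9.8,0,0,0,0,0]'; python3 jog.py '[0,0,0,0,0,0,0,0,0,0,0,0,0,0,0,0,0,0,0,0,0,0,0,0]'; python3 jog.py '[0,0,0,0,0,-0.02,0,0,0,0,0,-0.04,0,0,0,0,0,-0.06,0,0,0,0,0,-0.08,0,0,0,0,0,-0.1,0,0,0,0,0,-0.12,0,0,0,0,0,-0.14,0,0,0,0,0,-0.149,0,0,0,0,0,-0.149]'
python3 - <<'E'
from h import *
i=arm.get_image("top")[145:270,255:420]
cv2.imwrite("pics/c5.png",cv2.resize(i,None,fx=4.8,fy=4.8,interpolation=cv2.INTER_CUBIC))
print(inbed([528.9,-101,-.338],arm.read_state()["position"]))
E
```

```text
clock: 4.35
position: [486.1, -102.5, 47.5]
ee_rot: [-0.516, 0.857, -0.001, 0.001]
contact_force: [-0.3, 1.6, 6.8]
gripper_width: 42.7
grasp_force: 62.6
clock: 4.75
position: [486.0, -102.5, 47.5]
ee_rot: [-0.516, 0.857, -0.001, 0.001]
contact_force: [-1.0, 0.4, 5.3]
gripper_width: 42.7
grasp_force: 62.6
clock: 5.65
position: [486.8, -102.4, 47.5]
ee_rot: [-0.578, 0.816, -0.001, 0.001]
contact_force: [0.4, 0.2, 5.1]
gripper_width: 42.7
grasp_force: 62.5
[-39.24655417 -15.25771639]
```

View pics/c5.png

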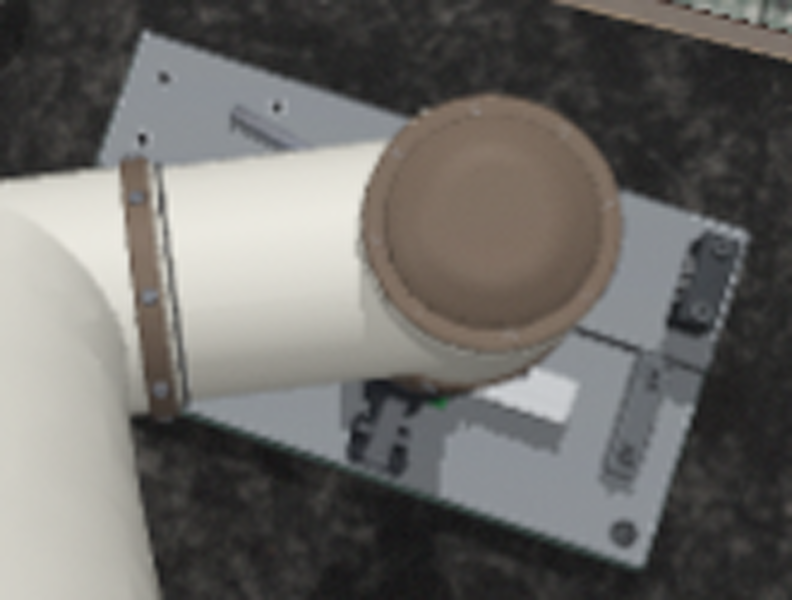

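The right end of the rail, at (575, 390), now lies parallel to the bed, and the arm hides the rest from above. I'll shift 8 mm towards the shoulder, release, lift and check from the side.

Scaled: -8 mm is -1.6, -6 mm is -1.2.

```bash
python3 jog.py '[0,-0.4,0,0,0,0,0,-0.8,0,0,0,0,0,-1.2,0,0,0,0,0,-1.6,0,0,0,0,0,-1.6,0,0,0,0,0,-1.6,0,0,0,0]'; python3 jog.py '[0,0,0,0,0,0,0,0,0,0,0,0,0,0,0,0,0,0,0,0,0,0,0,0,0,0,-4,0,0,0,0,0,-8,0,0,0,-8,0,-12,0,0,0,-8,0,-12,0,0,0]' 54;python3 - <<'E'
from h import *
i=arm.get_image("side")[185:295,125:320]
cv2.imwrite("pics/c6.png",cv2.resize(i,None,fx=4,fy=4,interpolation=cv2.INTER_CUBIC))
print(inbed([528.9,-101,-.338],arm.read_state()["position"]))
E
```

```text
clock: 6.3
position: [493.4, -105.1, 47.5]
ee_rot: [-0.579, 0.816, -0.0, 0.0]
contact_force: [-1.6, 0.4, 7.4]
gripper_width: 42.4
grasp_force: 62.8
clock: 7.1
position: [509.8, -65.1, 109.5]
ee_rot: [-0.58, 0.815, -0.002, 0.004]
contact_force: [0.2, 0.4, -1.1]
gripper_width: 53.8
grasp_force: 0.0
[-31.54023026  25.99742967]
```

View pics/c6.png

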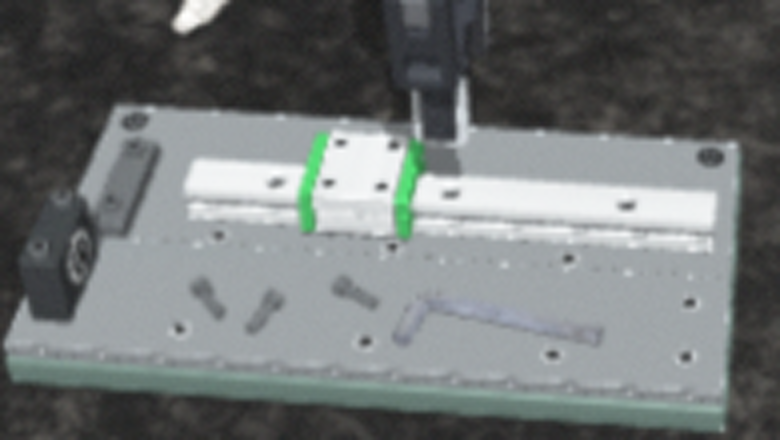

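All three rail holes are open, at (277,183), (451,194) and (627,206) in the crop, with the carriage centre at (361,165). Next is the pose.

Run:
```python
from h import *
np.set_printoptions(precision=3,suppress=True)
S=lambda p:crop(p,[125,185],4)
bs,e0=fit([("side",[(-10,80,20),(-10,0,20),(-10,-80,20)],S([(568,258),(392,247),(219,236)]))],[529,-101,-.34])
p,e=fit([("side",[(0,-80,38),(0,0,38),(0,80,38)],S([(277,183),(451,194),(627,206)]))],[500,-80,-.34])
print(bs,p,abs(e).max(),"in bed",inbed(bs,p),p[2]-bs[2])
print("car",inbed(p,ray("side",S((361,165)),50.5)))
b=[528.9,-101,-.338]; y=inbed(bs,p)[1]+33; x=inbed(bs,p)[0]
g=w(b,[(x,y,38)])[0]; print(x,y,g); goal(g[0],g[1],70,b[2])
```

```text
[ 527.792 -100.936   -0.334] [509.632 -68.311  -0.34 ] 0.16074756311860483 in bed [-27.861  24.857] -0.0057050824913142395
car [ -1.758 -40.455]
-27.86105301352222 57.85728298332342 [521.801 -37.178  38.   ]
row [-31.8  -3.6  37.9] [-0.003  0.002  0.003]
```

Scaled: 38 mm is 7.6, 25 mm is 5.

```bash
python3 jog.py '[-3.2,-0.4,2,0,0,0,-6.36,-0.6,5,0,0,0,-6.36,-0.6,7.6,0,0,0,-6.36,-0.6,10,0,0,0,-6.36,-0.6,12,0,0,0,-6.36,-0.6,12.9,0,0,0,-6.36,-0.6,12.9,0,0,0,-6.36,-0.6,12.9,0,0,0]' 40;  python3 jog.py '[0,0,0,0,0,0,0,0,0,0,0,0,0,0,0,0,0,0,0,0,0,0,0,0,0,0,0,0,0,0,0,0,0,0,0,0,0,0,0,0,0,0]' 15
python3 - <<'E'
from h import *
print(inbed([528.9,-101,-.338],arm.read_state()["position"]))
i=arm.get_image("side")[185:295,125:320]
cv2.imwrite("pics/c7.png",cv2.resize(i,None,fx=4,fy=4,interpolation=cv2.INTER_CUBIC))
E
```

```text
clock: 7.95
position: [519.8, -38.5, 42.2]
ee_rot: [-0.578, 0.816, -0.0, 0.0]
contact_force: [0.3, 1.2, -0.1]
gripper_width: 40.0
grasp_force: 0.0
clock: 8.65
position: [519.9, -38.4, 42.8]
ee_rot: [-0.578, 0.816, -0.0, 0.0]
contact_force: [-1.1, -0.1, 5.8]
gripper_width: 18.7
grasp_force: 61.0
[-29.26314226  56.09180853]
```

View pics/c7.png

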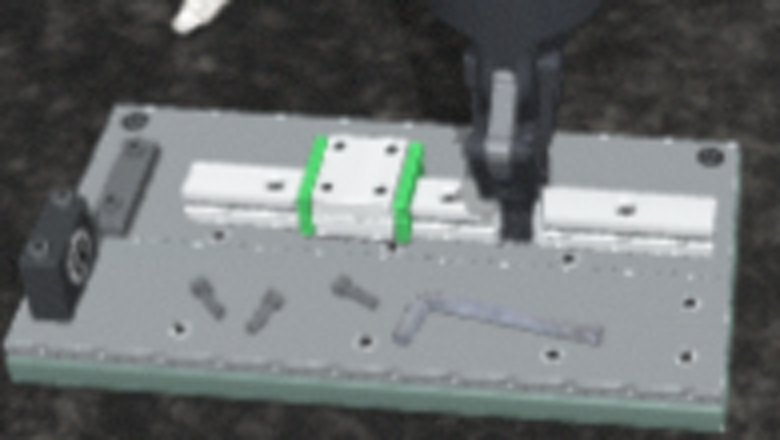

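The rail is gripped between the middle and left holes, and the carriage is undisturbed. I'll drive most of the way, then feel for the stop.

Scaled: 20 mm is 4, 17 mm is 3.4.

```bash
python3 jog.py '[0.4,-0.2,0,0,0,0,1,-0.6,0,0,0,0,1.6,-1,0,0,0,0,2.2,-1.4,0,0,0,0,2.8,-1.8,0,0,0,0,3.4,-2.2,0,0,0,0,4,-2.4,0,0,0,0,4,-2.4,0,0,0,0,4,-2.4,0,0,0,0]'; for i in 1; do python3 jog.py '[0.2,0,0,0,0,0,0.4,0,0,0,0,0,0.4,0,0,0,0,0]'; done
python3 - <<'E'
from h import *
s=arm.read_state();b=[528.9,-101,-.338]
print(inbed(b,s["position"]),R.from_euler("z",.338).apply(s["contact_force"]),s["wrist_torque"])
E
```

```text
clock: 9.6
position: [525.5, -61.4, 42.8]
ee_rot: [-0.578, 0.816, -0.001, 0.001]
contact_force: [1.0, -0.7, 5.1]
gripper_width: 18.2
grasp_force: 60.9
clock: 9.9
position: [525.0, -62.8, 42.8]
ee_rot: [-0.578, 0.816, -0.001, 0.001]
contact_force: [0.5, 1.3, 5.0]
gripper_width: 18.3
grasp_force: 61.0
[-16.33590909  34.7275163 ] [0.06040644 1.42316834 4.96513707] [ 0.29329372 -0.15622651  0.01917244]
```

Now 1 mm steps toward the stop.

```bash
cat > f.py <<'E'
from h import *
s=arm.read_state();b=[528.9,-101,-.338]
print("bed",np.round(inbed(b,s["position"]),2),np.round(R.from_euler("z",.338).apply(s["contact_force"]),2),np.round(s["wrist_torque"],2))
E
for k in 1 2 3; do echo; done; python3 jog.py '[0.1,0,0,0,0,0,0.2,0,0,0,0,0,0.2,0,0,0,0,0]' >/dev/null; python3 f.py; python3 jog.py '[0.1,0,0,0,0,0,0.2,0,0,0,0,0,0.2,0,0,0,0,0]' >/dev/null; python3 f.py
```

```text
bed [-16.37  33.83] [0.64 1.4  5.58] [ 0.57 -0.13  0.03]
bed [-16.37  32.85] [0.18 1.41 5.19] [ 0.55 -0.16 -0.03]
```

Scaled: 1 mm is 0.2, 0.5 mm is 0.1.

```bash
python3 jog.py '[0.1,0,0,0,0,0,0.2,0,0,0,0,0,0.2,0,0,0,0,0]' >/dev/null; python3 f.py
```

```text
bed [-16.34  32.2 ] [-0.12  3.47  4.85] [ 1.01 -0.14 -0.06]
```

```bash
python3 jog.py '[0.1,0,0,0,0,0,0.2,0,0,0,0,0,0.2,0,0,0,0,0]' >/dev/null; python3 f.py
```

```text
bed [-16.27  32.09] [-1.63  8.16  5.36] [ 2.13 -0.09 -0.02]
```

The stop was reached at bed y ≈ 32.2. I'll ease off slightly and advance to the shoulder.

```bash
python3 jog.py '[-0.16,-0.2,0,0,0,0,-0.16,-0.4,0,0,0,0,-0.16,-0.6,0,0,0,0,-0.16,-0.6,0,0,0,0]' >/dev/null; python3 f.py;  python3 jog.py '[0,-0.1,0,0,0,0,0,-0.2,0,0,0,0,0,-0.2,0,0,0,0]' >/dev/null; python3 f.py;  python3 jog.py '[0,-0.1,0,0,0,0,0,-0.2,0,0,0,0,0,-0.2,0,0,0,0]' >/dev/null; python3 f.py
```

```text
bed [-14.17  32.14] [-2.66  6.15  7.29] [ 1.83  0.4  -0.14]
bed [-13.28  32.15] [-2.68  6.82  7.58] [ 1.86  0.48 -0.23]
bed [-12.69  32.18] [-5.64  6.43  8.99] [ 2.19  0.74 -0.15]
```

Scaled: -1 mm is -0.2, -0.5 mm is -0.1.

```bash
python3 jog.py '[0,-0.1,0,0,0,0,0,-0.2,0,0,0,0,0,-0.2,0,0,0,0]' >/dev/null; python3 f.py
python3 - <<'E'
from h import *
i=arm.get_image("side")[185:295,125:320]
cv2.imwrite("pics/c8.png",cv2.resize(i,None,fx=4,fy=4,interpolation=cv2.INTER_CUBIC))
E
```

```text
bed [-12.47  32.09] [-6.84  7.22 10.99] [ 2.7   1.2  -0.12]
```

View pics/c8.png

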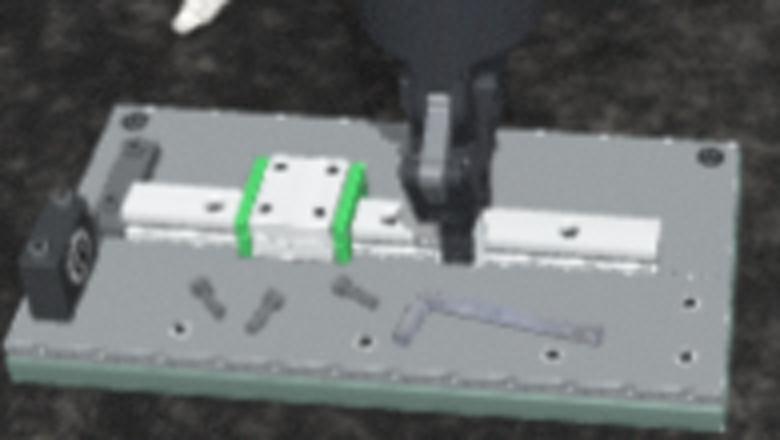

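The rail sits with its end at the stop and its rear edge about on the shoulder line; the outer holes are at (215,208) and (570,232) and the middle one at (391,220). I'll check the pose numerically.

Run:
```python
from h import *
S=lambda p:crop(p,[125,185],4)
bs=[527.792,-100.936,-.334]
p,e=fit([("side",[(0,-80,38),(0,0,38),(0,80,38)],S([(215,208),(391,220),(570,232)]))],[520,-100,-.34])
print(abs(e).max(),inbed(bs,p),p[2]-bs[2],"car",inbed(p,ray("side",S((300,185)),50.5)))
```

```text
0.14131873264943806 [-8.48769306  1.01686481] -0.007234010914682176 car [ -5.22987499 -41.04587952]
```

Scaled: -1 mm is -0.2, -0.5 mm is -0.1.

```bash
python3 jog.py '[0,0,0,0,0,0,0,0,0,0,0,0]' >/dev/null; python3 f.py; python3 jog.py '[0,-0.1,0,0,0,0,0,-0.2,0,0,0,0,0,-0.2,0,0,0,0]' >/dev/null; python3 f.py;  python3 jog.py '[0,-0.1,0,0,0,0,0,-0.2,0,0,0,0,0,-0.2,0,0,0,0]' >/dev/null; python3 f.py
```

```text
bed [-12.48  32.11] [-6.83  6.69 10.63] [ 2.67  1.27 -0.12]
bed [-12.22  32.09] [-9.82  7.83 10.98] [3.23 1.71 0.03]
bed [-12.01  32.06] [-11.84   9.41  14.21] [3.8  2.27 0.09]
```

Scaled: -1 mm is -0.2, -0.5 mm is -0.1.

```bash
python3 jog.py '[0,-0.1,0,0,0,0,0,-0.2,0,0,0,0,0,-0.2,0,0,0,0,0,-0.2,0,0,0,0,0,-0.2,0,0,0,0]' ; python3 f.py
python3 - <<'E'
from h import *
s=arm.read_state(); M=R.from_quat(s["ee_rot"]).as_matrix(); print(R.from_euler("z",.338).apply(M[:,2]), np.arctan2(M[1,1],M[0,1])-np.pi+.338,s["position"][2])
i=arm.get_image("side")[185:295,125:320]
cv2.imwrite("pics/c9.png",cv2.resize(i,None,fx=4,fy=4,interpolation=cv2.INTER_CUBIC))
E
```

```text
clock: 13.75
position: [528.4, -66.8, 42.8]
ee_rot: [-0.578, 0.816, 0.002, -0.001]
contact_force: [-10.2, 14.8, 15.9]
gripper_width: 18.0
grasp_force: 62.3
bed [-11.83  32.06] [-14.5   10.6   15.88] [4.32 2.78 0.16]
[-5.30817373e-03  2.13761162e-04 -9.99985889e-01] 0.0005788928421676665 42.81820210300909
```

View pics/c9.png

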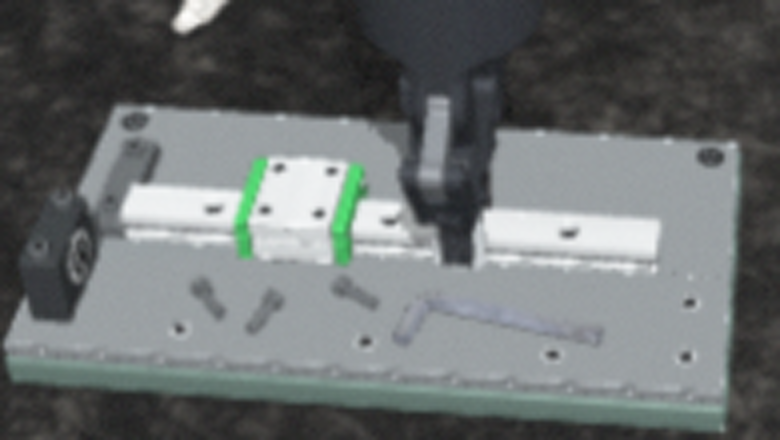

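The rail hasn't moved: it's on the stop and on the shoulder. I'll hold and check that it is steady.

```bash
python3 jog.py '[0,0,0,0,0,0,0,0,0,0,0,0,0,0,0,0,0,0,0,0,0,0,0,0,0,0,0,0,0,0,0,0,0,0,0,0,0,0,0,0,0,0,0,0,0,0,0,0,0,0,0,0,0,0,0,0,0,0,0,0]' >/dev/null; python3 f.py
python3 - <<'E'
from h import *
S=lambda p:crop(p,[125,185],4)
p,e=fit([("side",[(0,-80,38),(0,0,38),(0,80,38)],S([(214,209),(390,220),(569,232)]))],[520,-100,-.34])
bs=[527.792,-100.936,-.334]
print(inbed(bs,p),p[2]-bs[2],"car",inbed(p,ray("side",S((299,189)),50.5)))
E
```

```text
bed [-11.85  32.04] [-13.27  10.32  15.56] [4.36 2.7  0.14]
[-8.23649621  0.62456551] -0.0034114012410487726 car [ -2.97530866 -40.51157182]
```

Steady at about 13 N. The rail is parallel and the carriage stands at -40 mm, so I'm handing in.

```bash
python3 -c "
from bench import arm
print(arm.job_done())"
```

```text
the job is handed in; nothing more can be done
None
```

I handed the job in still gripping and pressing: about 13 N at the wrist toward the shoulder, rail end on the stop, carriage near -40 mm with all three holes open; the hand-in returned no verdict.

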